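# Nudge a fresh paint block into its palette well

## Task

The black has run out: with the fingertips, slide the fresh black paint block across the palette's mixing area and over the edge of the empty well that still has the black stain in it, until it drops in and lies flat on the bottom. Take the fingers off it, then press it lightly from above to bed it down, and move clear. Only push the block, never pinch it or lift it off the palette, and leave the other paints and everything else on the table where they are.

Things in the scene. Friction and masses are not known exactly. Their poses are not given: they have to be found in the camera images.
- palette: White plastic paint palette, fixed to the table, 165 mm (x) by 300 mm (y). Origin: centre of its underside. x points from the flat mixing area (the near half) to a row of five round wells (the far half); y runs along the row; z up. Wells: 48 mm wide, 11 mm deep, flat-floored, centres at x = +45 mm, y = -112, -56, 0, +56, +112 mm. Three hold paint blocks, two are empty, in any order.
- palette_deck (a point): Centre of the palette's flat top, 18 mm above the table and level with the mouths of the wells; same axes as the palette. The mixing area is the bare flat top from x = -82 mm to the wells' near edges at x = +21 mm. A rim 4 mm wide round the outside of the tray stands 2.5 mm above this top.
- black_block: The fresh black paint block: a loose hard disc 44 mm across, 13 mm thick, about 30 g, lying flat on the mixing area. Origin: centre of its underside; z is its axis, up; x and y mean nothing. Under 1 N slides it; pushed over a well's edge it tips and drops to the floor, where it stands 2 mm above the flat top with 2 mm of play all round. It cannot be pushed out of a wrong well.
- well_black (a point): Centre of the floor of the empty well that belongs to the black paint, marked by a black stain left on its floor (7 mm above the table, 11 mm below the flat top).
- well_blue (a point): Centre of the floor of the other empty well, with a blue stain on its floor; it must stay empty.
- red_block: A red paint block of the same size, already seated in its well, standing 2 mm above the flat top. Origin: centre of its underside. Leave it in its well.
- yellow_block: A yellow paint block of the same size, already seated in its well, standing 2 mm above the flat top. Origin: centre of its underside. Leave it in its well.
- green_block: A green paint block of the same size, already seated in its well, standing 2 mm above the flat top. Origin: centre of its underside. Leave it in its well.
- water_cup: An empty clear water cup, 72 mm wide at the mouth, 85 mm tall; it stands beside one short end of the palette. Origin: centre of its underside. Leave it alone.
- tape_roll: A roll of purple tape lying flat, 100 mm across, 24 mm high; it lies beyond the other short end of the palette. Origin: centre of its underside. Leave it alone.
- dropper_bottle: An amber dropper bottle, 38 mm across, 85 mm tall. Origin: centre of its underside. Leave it alone.
- ink_jar: A dark ink jar with a white lid, 60 mm across, 65 mm tall. Origin: centre of its underside. Leave it alone.
- hake_brush: A flat wide wooden brush lying on the table, 170 mm long, 57 mm wide, 10 mm high. Leave it alone.
- palette_knife: A palette knife with a dark handle lying on the table, 230 mm long, 15 mm high. Leave it alone.
Mind the look-alikes: they are no part of the job. Of the things shaped like the black_block, the black one is meant.

How it is judged:
On the way, in this order (a step that is already met when the one before it is completed fails the run):
1. the black block lies flat on the floor of the black-stained well with the fingers off it (horizontal distance between black_block and well_black below 0.0035 m and z of black_block in the frame of palette below 0.0085 m and angle between black_block's own z axis and vertical below 0.06 rad and contact force between the fingers and black_block below 0.05 N), for 0.2 s.
2. the fingers press on the seated block with more than 2 N (horizontal distance between black_block and well_black below 0.0035 m and z of black_block in the frame of palette below 0.0085 m and angle between black_block's own z axis and vertical below 0.06 rad and contact force between the fingers and black_block above 2 N), for 0.05 s.
At the end, for the whole second after the job is handed in: The black block lies at rest in the black-stained well: centre within 3.5 mm of the well's centre, underside within 1.5 mm of the well's floor, tilted less than 0.06 rad; the other paint blocks within 6 mm and the other things within 30 mm of where they started (horizontal distance between black_block and well_black below 0.0035 m and z of black_block in the frame of palette below 0.0085 m and angle between black_block's own z axis and vertical below 0.06 rad and linear speed of black_block below 0.01 m/s and distance of each of red_block, yellow_block, green_block from where it was at the start of the episode below 0.006 m and distance of each of water_cup, tape_roll, dropper_bottle, ink_jar, hake_brush, palette_knife from where it was at the start of the episode below 0.03 m); the robot touches nothing.
It fails at once if the black block is lifted more than 6 mm off the palette's flat top (z of black_block in the frame of palette above 0.024 m).
It fails at once if the black block is pinched or shoved with more than 25 N while it lies on the mixing area (contact force between the fingers and black_block above 25 N and z of black_block in the frame of palette above 0.015 m).
It fails at once if the black block is pressed with more than 60 N (contact force between the fingers and black_block above 60 N).
It fails at once if another paint block is moved more than 6 mm (distance of any of red_block, yellow_block, green_block from where it was at the start of the episode above 0.006 m).
It fails at once if another thing on the table is moved more than 30 mm (distance of any of water_cup, tape_roll, dropper_bottle, ink_jar, hake_brush, palette_knife from where it was at the start of the episode above 0.03 m).
It also fails if it takes over 45 s, if anything falls off the work surface, if the arm or the gripper's body presses on something with over 40 N, if the wrist force passes 120 N, or if a joint passes its speed limit or range.

## Robot

A 7-joint arm with a two-finger parallel gripper is mounted at the origin on the work surface. World frame = base frame: x ahead of the robot, y to its left, z up, the work surface at z = 0. Lengths are in m, angles in rad, forces in N, time in s.
With the tool pointing down it reaches from about 0.425 to 0.925 m from the base axis. Payload 6.8 kg.
Tool frame: the origin (TCP) lies at the very end of the fingers, on their centre line; the grasp point (between the pads) lies 19 mm behind it; y points along the fingers, z is the direction in which the jaws open and shut, and the axes are right-handed (so a half turn about y gives the same grasp; the last joint's range is limited). The gripper opens to 85 mm and grips with 20 to 120 N. Pads are 22 mm wide; open, the fingers measure 114 mm over their backs; the gripper's body (76 mm by 85 mm) begins 54 mm behind the grasp point. The pads swing forward as they close: fully open they stand 13 mm farther back than shut.
Start: joints at [-1.317, 0.477, 0.022, 1.555, -0.011, 1.109, -0.083], TCP at [0.239, 0.631, 0.231] pointing down, gripper open.
Joint ranges: [-2.96, 2.96], [-0.34, 2.1], [-1.41, 1.46], [0.24, 2.44], [-1.37, 4.51], [0.17, 1.92], [-2.96, 2.96]. Speed limits (rad/s): [2.39, 2.39, 3.14, 3.14, 3.14, 3.14, 3.14].

## Interface

Orientations are given as a rotation vector (axis times angle).
In Python, from bench import r gives the robot as it stands.
- The arm moves only by the tool drive_tool, never from a script. Its argument "series" is a list of rows, each a list of 7 numbers: the shift along the tool's x, y, z in mm, then the turn, a rotation vector about the tool's x, y, z in degrees, then the finger opening in mm, from 0 to 85.4. In form: [[tx, ty, tz, wx, wy, wz, grip], ...]. A call has 1 to 5 rows; each row is the pose to reach, as a shift and turn from the pose measured when the call began, along the tool's axes at that moment; what a row does not reach only later rows make up. A row lasts 1/10 s, in which the tool goes at most 50 mm and 8.59 degrees, less where a joint would pass 70% of its speed; a pose out of reach is approached as far as the arm can. A call with a gripper value outside its range is refused whole. The fingers move at their own pace and stop on an object; "squeeze" is the grip in N (left out, the last holds). Time passes only in rows, so rows that repeat a pose let the fingers close. It gives the time, the measured TCP pose, the force and the opening at its end, in the units of the state.
- r.get_obs(): the state, without advancing time (a new reading comes with each control period).
- r.grab_frame(name): name is "scene" or "top"; returns a dict with "frame" (480x640x3 uint8, blue, green, red), "intrinsics" (3x3 intrinsics, pixels), "distortion" ([k1, k2, p1, p2, k3] as OpenCV has them; the pictures are not rectified), "rvec" (rotation vector, rad) and "tvec" (3), from world to camera coordinates, as OpenCV has them. Camera axes: x right, y down, z forward; pixel columns grow to the right and rows downward; lengths in m; the calibration is good to about 2 mm. A picture is of the moment at which its call begins. There is no depth.
- r.hand_in(): hands the job in, once; it reports no verdict.
The state is a dict: "clock": time; "joints": joint angles; "qvel": joint speeds; "tau": joint torques, N m; "tcp_pos": TCP position; "orientation": TCP orientation; "contact_force": force on the tool from outside, world axes, zero at the start; "moment": the same for the moment, N m; "grip_width": finger opening in m.
Only numpy, scipy, OpenCV 4.12 (cv2) and the standard library are available. Lean on these libraries where they do the work, as an engineer would, in place of code of your own. Each camera call takes 0.05 s, during which the arm holds its last target.

## Working session

There is one attempt and no reset: what is moved stays moved. The work goes in short steps, Python scripts to look and compute and a tool call to move; the robot and the scene stay as the last step left them, time stands still between calls to the robot, and variables do not carry over. Pictures are saved under pics/ and viewed, and the job is handed in when it is done.

Besides the shell and the picture viewer there is one more tool, called after "Emit:" by a JSON object that holds its "name" and its "arguments". drive_tool: Moves the arm, as the interface text tells. Its arguments: {"type":"object","properties":{"series":{"type":"array","items":{"type":"array","items":{"type":"number"}}},"squeeze":{"type":"number"}},"required":["series"]}

```bash
mkdir -p pics; ls
python3 - <<'E'
from bench import r
import cv2,pickle
o=r.get_obs();print(o)
for n in("top","scene"):
    f=r.grab_frame(n);cv2.imwrite(f"pics/{n}0.png",f["frame"]);pickle.dump(f,open(f"{n}0.pkl","wb"));print({k:f[k] for k in f if k!="frame"})
E
```

```text
pics
{'clock': 0.0, 'joints': array([-1.31709466,  0.47781192,  0.02234337,  1.5564166 , -0.01149564,
        1.10925794, -0.0831202 ]), 'qvel': array([-0.00018844, -0.0004768 ,  0.00049898, -0.0028466 ,  0.00095481,
       -0.00060967,  0.00108991]), 'tau': array([ 2.22968829e-04, -5.96453261e+01,  1.60793591e+00, -2.81185716e+01,
        1.24165855e-02,  9.54501535e-03, -8.20110614e-06]), 'tcp_pos': array([0.23873897, 0.63077067, 0.23033255]), 'orientation': array([-1.55385106,  0.28408999, -0.28380212]), 'contact_force': array([ 0.28273905, -0.43928312,  0.58596581]), 'moment': array([ 0.0013226 , -0.0313854 , -0.01580027]), 'grip_width': 0.08569051332373122}
{'intrinsics': array([[469.55549519,   0.        , 314.78031751],
       [  0.        , 469.55549519, 234.36268781],
       [  0.        ,   0.        ,   1.        ]]), 'distortion': array([0.00248532, 0.        , 0.        , 0.        , 0.        ]), 'rvec': array([ 2.1804975 , -2.12998665,  0.20853325]), 'tvec': array([-0.07445987,  0.52099907,  1.03989663])}
{'intrinsics': array([[489.93488146,   0.        , 316.19041571],
       [  0.        , 489.93488146, 238.27813592],
       [  0.        ,   0.        ,   1.        ]]), 'distortion': array([-0.07610492,  0.        ,  0.        ,  0.        ,  0.        ]), 'rvec': array([ 1.26749246,  2.47113838, -0.76465987]), 'tvec': array([ 0.34744707, -0.30105811,  1.45225434])}
```

View pics/top0.png

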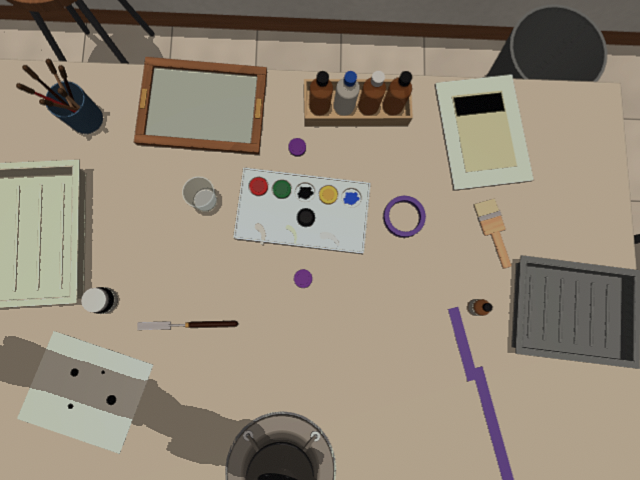

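View pics/scene0.png

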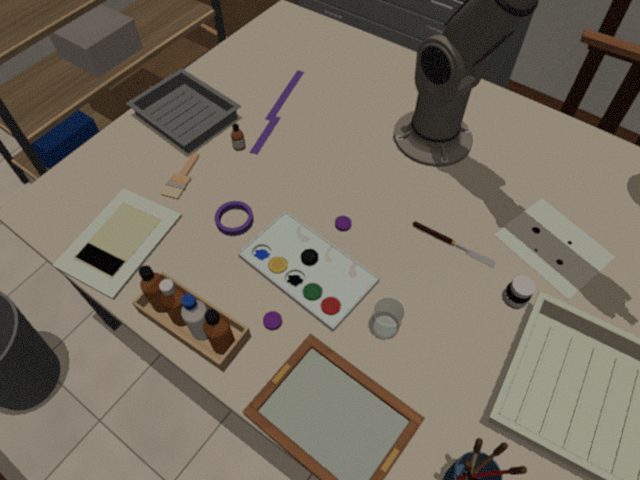

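The top picture shows the palette at about (303,210). Its wells, left to right, are red (258,186), green (282,189), black-stained (305,191), yellow (328,194) and blue-stained (351,197). The black block is on the mixing area at (306,217). The dark look-alikes are:
- the black stain at (305,191)
- holes in the white sheet at (111,400), (74,372) and (70,406)
- purple discs at (297,147) and (303,278)
- the ink jar at (98,300)

My choice is the disc at (306,217). Next I'll check a close crop and measure.

```bash
cat > h.py <<'E'
import cv2,pickle,numpy as np
from scipy.spatial.transform import Rotation as Rn
def proj(f,P): return cv2.projectPoints(np.float64(P).reshape(-1,1,3),f["rvec"],f["tvec"],f["intrinsics"],f["distortion"])[0].reshape(-1,2)
def ray(f,uv,z):
    n=cv2.undistortPoints(np.float64(uv).reshape(-1,1,2),f["intrinsics"],f["distortion"]).reshape(-1,2)
    R=cv2.Rodrigues(f["rvec"])[0];c=-R.T@f["tvec"]
    d=np.c_[n,np.ones(len(n))]@R
    return c+d*((z-c[2])/d[:,2])[:,None]
E
python3 - <<'E'
from h import *
from bench import r
t=pickle.load(open("top0.pkl","rb"));s=pickle.load(open("scene0.pkl","rb"))
for f in(t,s):
    R=cv2.Rodrigues(f["rvec"])[0];print("cam",-R.T@f["tvec"],proj(f,[[0,0,0],[.239,.631,.23]]))
o=r.get_obs();print(Rn.from_rotvec(o["orientation"]).as_matrix().round(3))
print(ray(t,[[244,170],[369,183],[364,252],[236,240],[306,217],[305,191]],.018))
a=cv2.resize(t["frame"][155:265,225:385],None,fx=5,fy=5,interpolation=cv2.INTER_CUBIC)
b=cv2.resize(s["frame"][205:335,230:390],None,fx=5,fy=4.6,interpolation=cv2.INTER_CUBIC)
cv2.imwrite("pics/ct.png",a);cv2.imwrite("pics/cs.png",b)
E
```

```text
cam [ 0.35233144 -0.02599131  1.11065581] [[281.13726267 469.76465342]
 [-77.4452579  366.29599567]]
cam [1.06122836 0.34840549 1.03576354] [[432.51174916 137.48730081]
 [672.25934524 255.2740266 ]]
[[ 0.935 -0.     0.354]
 [-0.354 -0.002  0.935]
 [ 0.    -1.    -0.002]]
[[ 0.67811631  0.10978738  0.018     ]
 [ 0.65523988 -0.19119631  0.018     ]
 [ 0.48754472 -0.17977158  0.018     ]
 [ 0.50828465  0.12094605  0.018     ]
 [ 0.56759778 -0.04138909  0.018     ]
 [ 0.6308199  -0.03751617  0.018     ]]
```

View pics/ct.png

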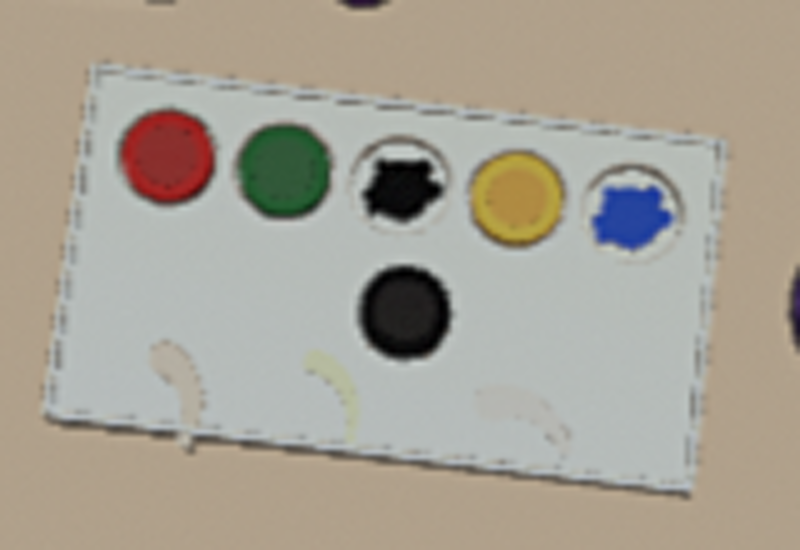

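View pics/cs.png

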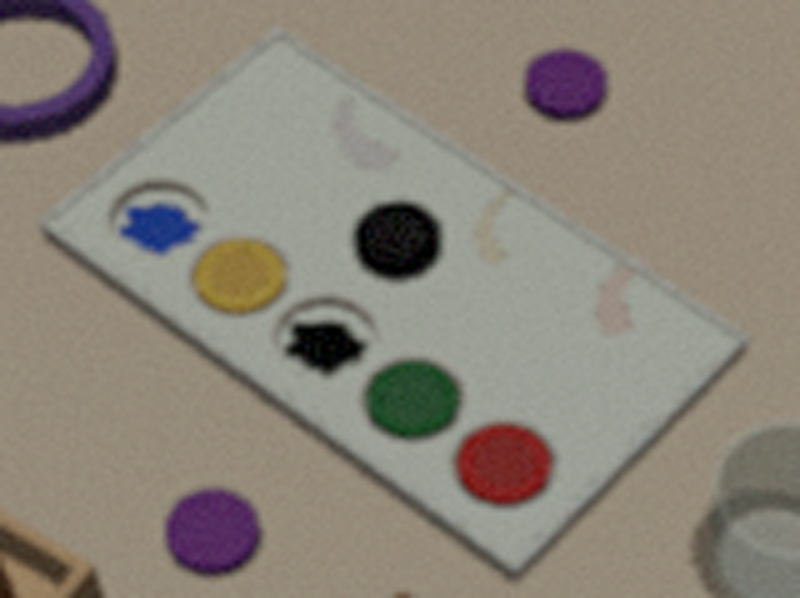

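The crop confirms it: one black disc on the mixing area at crop (405,312). The black-stained well is third in the row, between green and yellow, and the other empty well has a blue stain. Next I'll fit the palette pose from both views.

```bash
cat > fit.py <<'E'
from h import *
from scipy.optimize import least_squares
def blob(f,m,near,amin=30):
    n,l,st,c=cv2.connectedComponentsWithStats(m.astype(np.uint8))
    k=[i for i in range(1,n) if st[i,4]>=amin]
    i=min(k,key=lambda i:np.hypot(*(c[i]-near)))
    return c[i],st[i,4]
def masks(f):
    h=cv2.cvtColor(f["frame"],cv2.COLOR_BGR2HSV).astype(int);H,S,V=h[...,0],h[...,1],h[...,2]
    return dict(red=((H<8)|(H>170))&(S>120),green=(H>45)&(H<85)&(S>90),yellow=(H>17)&(H<32)&(S>120)&(V>120),blue=(H>100)&(H<128)&(S>120),black=(V<75))
def block(f,near): return blob(f,masks(f)["black"],near)
if __name__=="__main__":
    t=pickle.load(open("top0.pkl","rb"));s=pickle.load(open("scene0.pkl","rb"))
    nt=dict(red=(258,186),green=(282,189),yellow=(328,194),blue=(351,197),stain=(305,191),blk=(306,217))
    ns=dict(red=(331,306),green=(313,292),yellow=(278,265),blue=(262,254),stain=(295,279),blk=(310,257))
    y=dict(red=112,green=56,stain=0,yellow=-56,blue=-112)
    obs=[]
    for f,nn in((t,nt),(s,ns)):
        M=masks(f)
        for k in nn:
            c,a=blob(f,M[k if k in M else"black"],nn[k]);print(k,c.round(1),a)
            z=.007 if k in("blue","stain") else .019 if k!="blk" else .030
            if k=="blk": print("  blk xy",ray(f,[c],.029))
            else: obs.append((f,c,[.045,y[k]/1000,z],.4 if k in("blue","stain") else 1))
    def res(p,fs=(t,s),full=False):
        c_,s_=np.cos(p[2]),np.sin(p[2]);o=[]
        for f,c,P,w in obs:
            W=[p[0]+c_*P[0]-s_*P[1],p[1]+s_*P[0]+c_*P[1],P[2]]
            if any(f is g for g in fs): o+=list((proj(f,[W])[0]-c)*w)
        return np.array(o)
    for fs in((t,s),(t,),(s,)):
        q=least_squares(res,[.58,-.035,-.08],kwargs=dict(fs=fs));p=q.x
        print(p,"yawdeg",np.degrees(p[2]),"rms px",np.sqrt(np.mean(q.fun**2)),"well",p[0]+.045*np.cos(p[2]),p[1]+.045*np.sin(p[2]))
E
python3 fit.py
```

```text
red [258.2 185.8] 258
green [281.5 188.8] 243
yellow [328.1 194.1] 246
blue [350.8 197.9] 129
stain [304.9 192.2] 132
blk [305.6 217. ] 261
  blk xy [[ 0.56533933 -0.04025622  0.029     ]]
red [330.4 305.4] 243
green [312.  291.4] 216
yellow [277.3 264.7] 205
blue [261.3 254. ] 94
stain [294.7 279.8] 108
blk [309.1 256.9] 222
  blk xy [[ 0.5666715  -0.04010502  0.029     ]]
[ 0.58468541 -0.0335165  -0.08990182] yawdeg -5.15099480703557 rms px 0.14195415141855963 well 0.6295036823029129 -0.03755663480516998
[ 0.58485197 -0.03310674 -0.08967625] yawdeg -5.13807053341378 rms px 0.08362709861163413 well 0.6296711527540263 -0.03713676198367517
[ 0.58443906 -0.03397402 -0.09041052] yawdeg -5.180140989273295 rms px 0.08729967012120225 well 0.6292552729356181 -0.03803695299436649
```

Both views agree to about 1 mm. The black-stained well is at (0.6295, -0.0376) and the block is at (0.566, -0.040), so the push is about 64 mm, almost straight along +x. I'll cradle the disc from behind with two slightly parted fingertips.

```bash
cat > go.py <<'E'
import sys
from h import *
from bench import r
# usage: go.py x y z yawdeg(of tool x)
x,y,z,yaw=map(float,sys.argv[1:5])
o=r.get_obs();R=Rn.from_rotvec(o["orientation"])
c,s=np.cos(np.radians(yaw)),np.sin(np.radians(yaw))
T=Rn.from_matrix(np.array([[c,0,-s],[s,0,c],[0,-1,0]]))
print("t",o["clock"],"tcp",o["tcp_pos"].round(4),"F",o["contact_force"].round(2),"grip",round(o["grip_width"],4))
print("shift mm",(R.inv().apply(np.array([x,y,z])-o["tcp_pos"])*1000).round(1),"turn deg",np.degrees((R.inv()*T).as_rotvec()).round(2))
E
python3 - <<'E'
from h import *
print(Rn.from_matrix([[.935,0,.354],[-.354,0,.935],[0,-1,0]]).as_rotvec())
E
python3 go.py .525 -.0418 .15 2.3
```

```text
[-1.55207741  0.28397963 -0.28397963]
t 0.1 tcp [0.2387 0.6308 0.2304] F [-0.05  0.37 -0.56] grip 0.0852
shift mm [ 505.8   81.4 -527.6] turn deg [ 1.000e-01 -2.303e+01 -1.000e-02]
```

Emit:
{"name": "drive_tool", "arguments": {"series": [[32, 0, -33, 0, -5, 0, 20], [64, 0, -66, 0, -10, 0, 20], [96, 0, -99, 0, -15, 0, 20], [128, 0, -132, 0, -20, 0, 20], [160, 0, -166, 0, -23, 0, 20]]}}

```text
clock: 0.6
tcp_pos: [0.3301, 0.4169, 0.2304]
orientation: [-1.573, -0.033, 0.034]
contact_force: [0.9, -0.7, 0.1]
grip_width: 0.0203
```

```bash
python3 go.py .525 -.0418 .15 2.3
```

```text
t 0.6 tcp [0.3301 0.4169 0.2304] F [ 0.87 -0.71  0.09] grip 0.0203
shift mm [ 175.2   81.2 -466.5] turn deg [ 0.12  0.15 -0.04]
```

Emit:
{"name": "drive_tool", "arguments": {"series": [[17, 0, -46, 0, 0, 0, 20], [34, 0, -92, 0, 0, 0, 20], [51, 0, -138, 0, 0, 0, 20], [68, 0, -184, 0, 0, 0, 20], [86, 0, -230, 0, 0, 0, 20]]}}

```text
clock: 1.1
tcp_pos: [0.4259, 0.1887, 0.2307]
orientation: [-1.572, -0.033, 0.034]
contact_force: [1.1, -0.7, -0.4]
grip_width: 0.0198
```

Emit:
{"name": "drive_tool", "arguments": {"series": [[17, 15, -44, 0, 0, 0, 20], [34, 30, -88, 0, 0, 0, 20], [51, 45, -132, 0, 0, 0, 20], [68, 60, -176, 0, 0, 0, 20], [85, 80, -220, 0, 0, 0, 20]]}}

```text
clock: 1.6
tcp_pos: [0.5206, -0.0284, 0.1513]
orientation: [-1.572, -0.034, 0.034]
contact_force: [-0.1, 1.4, 0.8]
grip_width: 0.0203
```

```bash
python3 go.py .522 -.0418 .06 2.3
```

```text
t 1.6 tcp [ 0.5206 -0.0284  0.1513] F [-0.09  1.37  0.8 ] grip 0.0203
shift mm [  0.8  91.3 -13.2] turn deg [0.11 0.17 0.01]
```

Emit:
{"name": "drive_tool", "arguments": {"series": [[1, 25, -13, 0, 0, 0, 20], [1, 50, -13, 0, 0, 0, 20], [1, 75, -13, 0, 0, 0, 20], [1, 91, -13, 0, 0, 0, 20], [1, 91, -13, 0, 0, 0, 20]]}}

```text
clock: 2.1
tcp_pos: [0.5202, -0.0415, 0.0581]
orientation: [-1.573, -0.03, 0.038]
contact_force: [-1.0, 0.4, 0.9]
grip_width: 0.0203
```

```bash
python3 go.py .522 -.0418 .025 2.3
python3 - <<'E'
from h import *
from bench import r
f=r.grab_frame("scene");t=r.grab_frame("top")
a=cv2.resize(f["frame"][150:300,230:390],None,fx=5,fy=4,interpolation=3);cv2.imwrite("pics/s1.png",a)
E
```

```text
t 2.1 tcp [ 0.5202 -0.0415  0.0581] F [-1.01  0.36  0.86] grip 0.0203
shift mm [ 2.  33.1 -0.3] turn deg [ 0.12  0.17 -0.27]
```

View pics/s1.png

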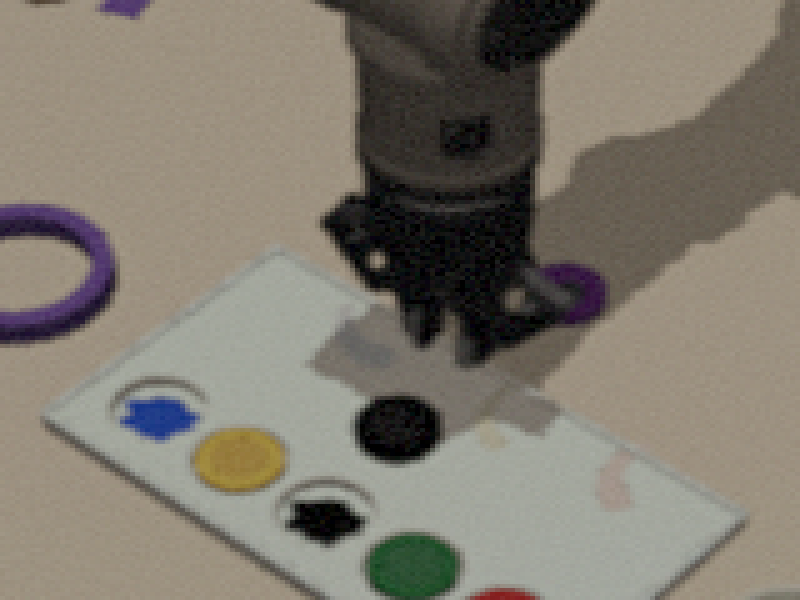

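The two parted fingertips stand behind the disc (crop (440,345)), symmetric about the push line. The disc is at (397,430) and the black-stained well is ahead of it at (325,520). Lowering.

Emit:
{"name": "drive_tool", "arguments": {"series": [[2, 12, 0, 0, 0, 0, 20], [2, 24, 0, 0, 0, 0, 20], [2, 32, 0, 0, 0, 0, 20], [2, 35, 0, 0, 0, 0, 20], [2, 35, 0, 0, 0, 0, 20]]}}

```text
clock: 2.7
tcp_pos: [0.5236, -0.0416, 0.0248]
orientation: [-1.573, -0.033, 0.035]
contact_force: [0.2, -1.1, 0.4]
grip_width: 0.0199
```

```bash
python3 go.py .602 -.0385 .0225 2.3
python3 - <<'E'
from h import *
from bench import r
f=r.grab_frame("scene");
a=cv2.resize(f["frame"][180:300,250:370],None,fx=6,fy=5,interpolation=3);cv2.imwrite("pics/s2.png",a)
E
```

```text
t 2.7 tcp [ 0.5236 -0.0416  0.0248] F [ 0.19 -1.11  0.44] grip 0.0199
shift mm [78.5  2.2 -0.2] turn deg [ 0.12  0.16 -0.09]
```

View pics/s2.png

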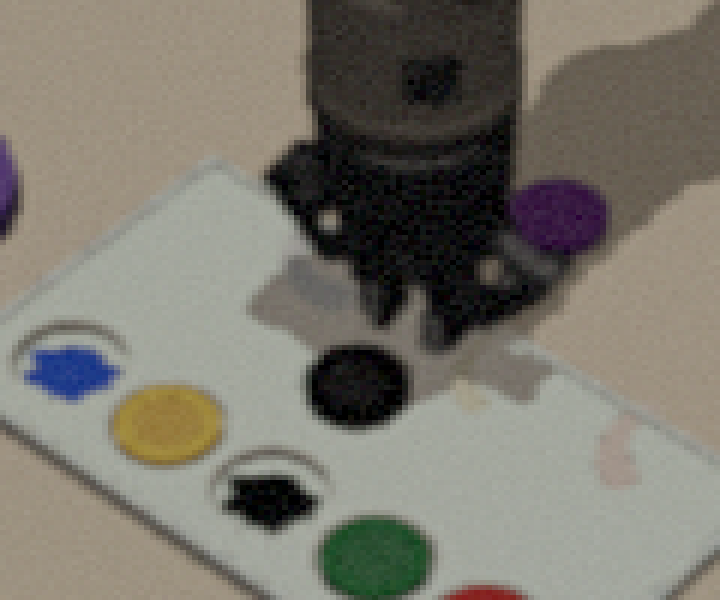

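The fingertips are at (385–440,335), just behind the disc, and clear of the deck with no load. Starting the push.

Emit:
{"name": "drive_tool", "arguments": {"series": [[5, 2, 0, 0, 0, 0, 20], [10, 2, 0, 0, 0, 0, 20], [15, 2, 0, 0, 0, 0, 20], [20, 2, 0, 0, 0, 0, 20], [25, 2, 0, 0, 0, 0, 20]]}}

```text
clock: 3.25
tcp_pos: [0.5494, -0.0405, 0.0233]
orientation: [-1.573, -0.033, 0.034]
contact_force: [-0.3, 0.4, 0.5]
grip_width: 0.0201
```

```bash
cat > look.py <<'E'
import sys
from h import *
from bench import r
n=sys.argv[1]
f=r.grab_frame("scene");pickle.dump(f,open("last.pkl","wb"))
print("blk? well px",proj(f,[[.6295,-.0376,.007]]))
a=cv2.resize(f["frame"][200:320,250:370],None,fx=6,fy=5,interpolation=3);cv2.imwrite(f"pics/{n}.png",a)
E
python3 look.py s3; python3 go.py .602 -.0385 .0225 2.3
```

```text
blk? well px [[294.67449692 280.35754401]]
t 3.3 tcp [ 0.5504 -0.0404  0.0234] F [ 0.92 -0.29  0.13] grip 0.0197
shift mm [51.6  0.9 -0.3] turn deg [0.12 0.18 0.02]
```

View pics/s3.png

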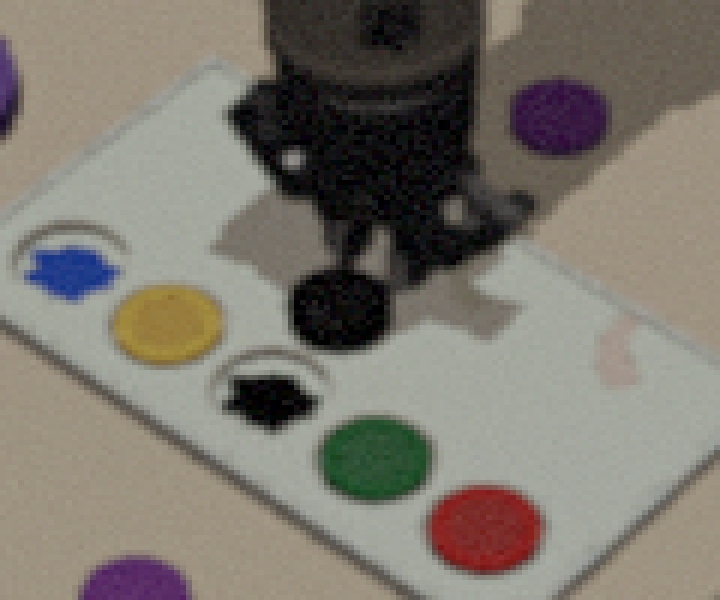

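The disc is moving: its centre is now at crop (341,310), heading for the well at (270,400).

Run:
```python
from h import *
f=pickle.load(open("last.pkl","rb"))
print(ray(f,[[250+341/6,200+310/5],[309.1,256.9]],.030))
```

```text
[[ 0.58198849 -0.03570623  0.03      ]
 [ 0.56718538 -0.03982146  0.03      ]]
```

Emit:
{"name": "drive_tool", "arguments": {"series": [[6, 0, 0, 0, 0, 0, 20], [12, 0, 0, 0, 0, 0, 20], [18, 0, 0, 0, 0, 0, 20], [24, 0, 0, 0, 0, 0, 20], [30, 0, 0, 0, 0, 0, 20]]}}

```text
clock: 3.8
tcp_pos: [0.5809, -0.0391, 0.0234]
orientation: [-1.573, -0.034, 0.034]
contact_force: [-0.6, -0.5, -0.4]
grip_width: 0.0201
```

```bash
python3 look.py s4; python3 go.py .602 -.0385 .0225 2.3
```

```text
blk? well px [[294.67449692 280.35754401]]
t 3.85 tcp [ 0.5821 -0.0389  0.0235] F [ 1.53 -0.25  0.12] grip 0.0202
shift mm [19.9  1.1 -0.4] turn deg [0.13 0.2  0.1 ]
```

View pics/s4.png

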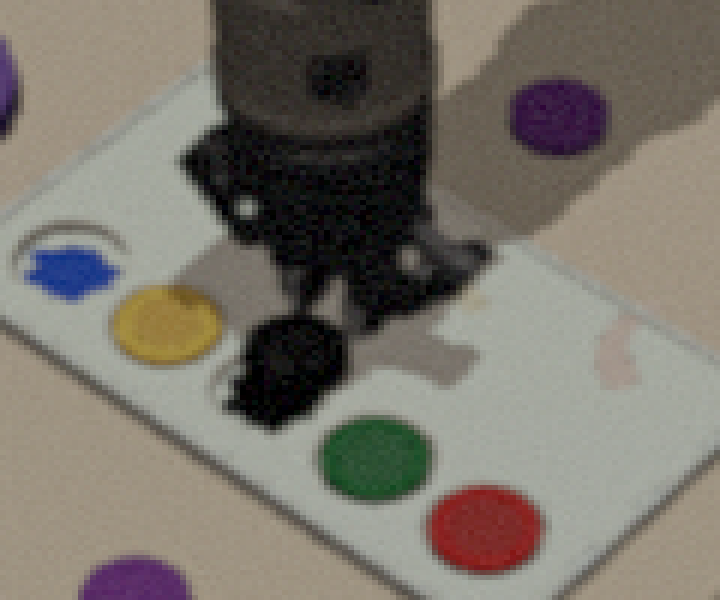

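The disc at (295,360) now overhangs the black-stained well and is tipping in, well lined up. Continuing slowly.

Emit:
{"name": "drive_tool", "arguments": {"series": [[4, 0, 0, 0, 0, 0, 20], [8, 0, 0, 0, 0, 0, 20], [12, 0, 0, 0, 0, 0, 20], [16, 0, 0, 0, 0, 0, 20], [17, 0, 0, 0, 0, 0, 20]]}}

```text
clock: 4.35
tcp_pos: [0.5997, -0.0381, 0.0236]
orientation: [-1.573, -0.036, 0.032]
contact_force: [-0.9, 0.1, 0.5]
grip_width: 0.0202
```

```bash
python3 look.py s5; python3 go.py .602 -.0385 .0225 2.3
```

```text
blk? well px [[294.67449692 280.35754401]]
t 4.4 tcp [ 0.5996 -0.0382  0.0236] F [-0.12  0.47 -0.72] grip 0.0202
shift mm [ 2.4  1.1 -0.4] turn deg [0.13 0.2  0.12]
```

View pics/s5.png

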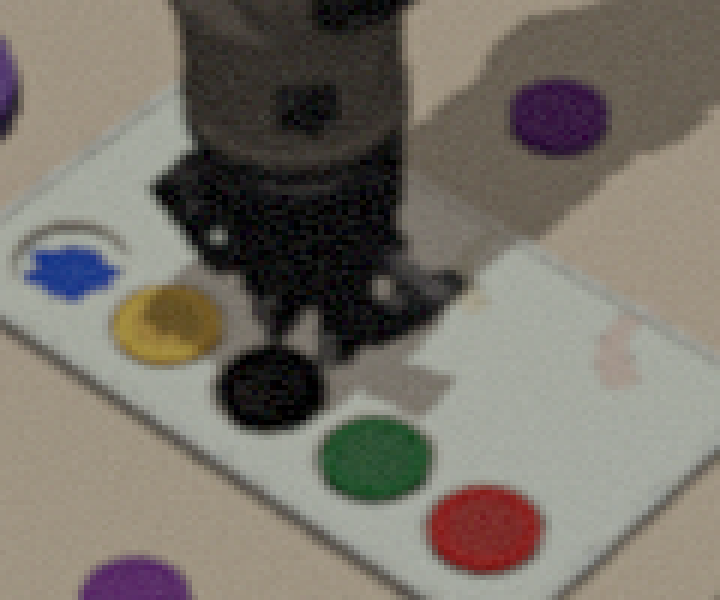

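The disc at (270,388) appears to have dropped in. Backing off for a clear check.

Emit:
{"name": "drive_tool", "arguments": {"series": [[-6, 0, 0, 0, 0, 0, 20], [-14, 0, 0, 0, 0, 0, 20], [-24, -5, 0, 0, 0, 0, 20], [-34, -15, 0, 0, 0, 0, 20], [-44, -25, 0, 0, 0, 0, 20]]}}

```text
clock: 4.9
tcp_pos: [0.5543, -0.0402, 0.0494]
orientation: [-1.573, -0.036, 0.033]
contact_force: [0.0, -0.4, -0.2]
grip_width: 0.0202
```

```bash
cat > chk.py <<'E'
import sys
from h import *
f=pickle.load(open("last.pkl","rb"))
s0=pickle.load(open("scene0.pkl","rb"))
from fit import blob,masks
print("expected px seated top",proj(f,[[.6295,-.0376,.019]]),"3mm err x",proj(f,[[.6265,-.0376,.019]]))
m=masks(f)["black"]
c,a=blob(f,m,(295,277));print("blob",c,a)
for k,n in(("green",(312,291)),("yellow",(277,265)),("red",(330,305))): print(k,blob(f,masks(f)[k],n)[0],blob(s0,masks(s0)[k],n)[0])
print("ray",ray(f,[c],.019))
E
python3 look.py s6; python3 chk.py; python3 go.py .6295 -.0376 .06 2.3
```

```text
blk? well px [[294.67449692 280.35754401]]
expected px seated top [[294.44806459 277.88854062]] 3mm err x [[295.20979832 276.99561965]]
blob [295.08482143 277.625     ] 224
green [311.98604651 291.40930233] [312.01388889 291.43518519]
yellow [277.35609756 264.63902439] [277.33170732 264.65365854]
red [330.42916667 305.475     ] [330.3744856  305.42386831]
ray [[ 0.62804395 -0.0368021   0.019     ]]
t 4.95 tcp [ 0.5536 -0.0404  0.0507] F [-2.16  0.35  0.33] grip 0.0198
shift mm [76.  -9.1 -0.4] turn deg [0.11 0.15 0.14]
```

View pics/s6.png

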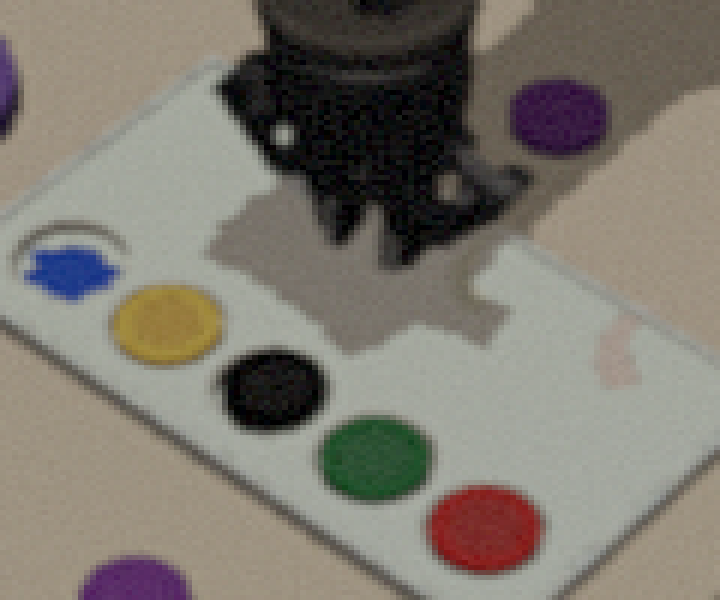

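Block seated flat at crop (273,390), level with its neighbours. The ray measurement puts it within 2 mm of the well centre, and the neighbours haven't moved. Next I'll close the fingers above it and press.

Emit:
{"name": "drive_tool", "arguments": {"series": [[15, -12, 0, 0, 0, 0, 0], [35, -12, 0, 0, 0, 0, 0], [55, -12, 0, 0, 0, 0, 0], [75, -12, 0, 0, 0, 0, 0], [75, -12, 0, 0, 0, 0, 0]], "squeeze": 20}}

```text
clock: 5.45
tcp_pos: [0.6311, -0.0368, 0.0639]
orientation: [-1.572, -0.039, 0.029]
contact_force: [-0.6, 0.7, -0.3]
grip_width: 0.0004
```

```bash
python3 go.py .629 -.0372 .025 2.3
```

```text
t 5.45 tcp [ 0.6311 -0.0368  0.0639] F [-0.56  0.65 -0.34] grip 0.0004
shift mm [-2.4 38.9 -0.2] turn deg [0.12 0.2  0.35]
```

Emit:
{"name": "drive_tool", "arguments": {"series": [[-2, 12, 0, 0, 0, 0, 0], [-2, 24, 0, 0, 0, 0, 0], [-2, 34, 0, 0, 0, 0, 0], [-2, 39, 0, 0, 0, 0, 0], [-2, 39, 0, 0, 0, 0, 0]]}}

```text
clock: 5.95
tcp_pos: [0.6282, -0.037, 0.0236]
orientation: [-1.573, -0.037, 0.031]
contact_force: [-0.2, 0.8, 0.4]
grip_width: 0.0002
```

```bash
python3 go.py .629 -.0372 .020 2.3
```

```text
t 5.95 tcp [ 0.6282 -0.037   0.0236] F [-0.2   0.77  0.37] grip 0.0002
shift mm [ 0.8  3.6 -0.3] turn deg [0.12 0.19 0.21]
```

Emit:
{"name": "drive_tool", "arguments": {"series": [[0, 1, 0, 0, 0, 0, 0], [0, 2, 0, 0, 0, 0, 0], [0, 3, 0, 0, 0, 0, 0], [0, 3.5, 0, 0, 0, 0, 0]]}}

```text
clock: 6.35
tcp_pos: [0.6283, -0.037, 0.0203]
orientation: [-1.572, -0.037, 0.031]
contact_force: [-0.9, -0.5, -0.2]
grip_width: 0.0002
```

Emit:
{"name": "drive_tool", "arguments": {"series": [[0, 0.5, 0, 0, 0, 0, 0], [0, 1, 0, 0, 0, 0, 0], [0, 1, 0, 0, 0, 0, 0]]}}

```text
clock: 6.65
tcp_pos: [0.6284, -0.037, 0.0202]
orientation: [-1.572, -0.037, 0.031]
contact_force: [-2.2, 0.2, 7.6]
grip_width: 0.0
```

The press reads 7.6 N. I'll hold it a moment longer to be sure.

Emit:
{"name": "drive_tool", "arguments": {"series": [[0, 1, 0, 0, 0, 0, 0], [0, 1, 0, 0, 0, 0, 0], [0, 1, 0, 0, 0, 0, 0]]}}

```text
clock: 6.95
tcp_pos: [0.6284, -0.037, 0.0202]
orientation: [-1.572, -0.037, 0.031]
contact_force: [-2.9, -0.4, 8.5]
grip_width: -0.0
```

Emit:
{"name": "drive_tool", "arguments": {"series": [[0, -4, 0, 0, 0, 0, 0], [0, -15, 0, 0, 0, 0, 0], [0, -40, 0, 0, 0, 0, 0], [-20, -80, 0, 0, 0, 0, 0], [-60, -120, 0, 0, 0, 0, 0]]}}

```text
clock: 7.45
tcp_pos: [0.5743, -0.039, 0.1374]
orientation: [-1.572, -0.04, 0.029]
contact_force: [-0.3, 0.8, 1.6]
grip_width: -0.0001
```

Emit:
{"name": "drive_tool", "arguments": {"series": [[-20, -20, 30, 0, 0, 0, 0], [-40, -40, 60, 0, 0, 0, 0], [-60, -40, 90, 0, 0, 0, 0], [-60, -40, 120, 0, 0, 0, 0], [-60, -40, 120, 0, 0, 0, 0]]}}

```text
clock: 7.95
tcp_pos: [0.5083, 0.0832, 0.1778]
orientation: [-1.569, -0.047, 0.033]
contact_force: [0.5, -0.1, 0.7]
grip_width: -0.0
```

```bash
python3 look.py s7; python3 chk.py
python3 - <<'E'
from h import *
from bench import r
f=r.grab_frame("top");cv2.imwrite("pics/top7.png",f["frame"]);print(r.get_obs()["tcp_pos"],r.get_obs()["contact_force"])
from fit import block
c,a=block(f,(305,192));print(c,a,ray(f,[c],.019))
E
```

```text
blk? well px [[294.67449692 280.35754401]]
expected px seated top [[294.44806459 277.88854062]] 3mm err x [[295.20979832 276.99561965]]
blob [295.01339286 277.61607143] 224
green [312.06018519 291.38425926] [312.01388889 291.43518519]
yellow [277.28502415 264.67149758] [277.33170732 264.65365854]
red [330.36363636 305.46694215] [330.3744856  305.42386831]
ray [[ 0.62812358 -0.0369552   0.019     ]]
[0.50897082 0.07881492 0.17743604] [-0.52952524 -0.69405719 -0.69061503]
[304.25409836 192.        ] 244 [[ 0.62805913 -0.03578388  0.019     ]]
```

View pics/s7.png

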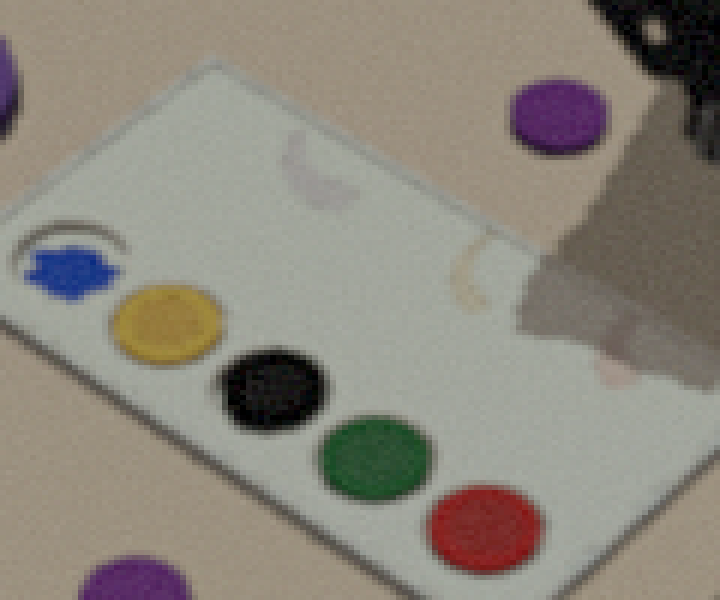

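View pics/top7.png

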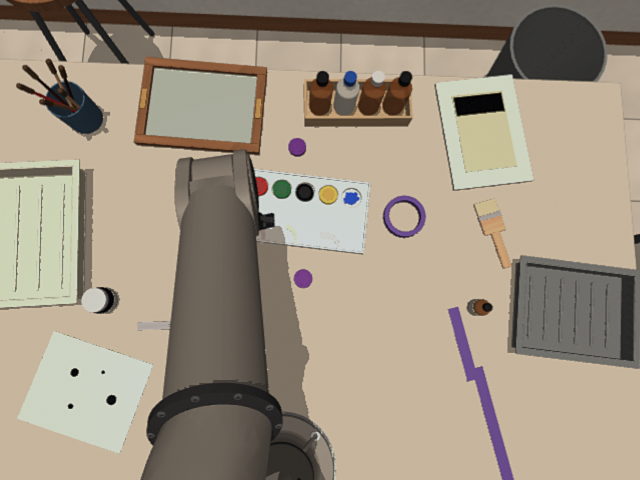

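The block lies in the black-stained well (crop (273,390); top view (304,192)), level with its neighbours. The blue-stained well is empty, the arm is clear, and everything visible in the pictures is where it was. Handing in.

```bash
python3 -c "
from bench import r
print(r.hand_in())"
```

```text
the job is handed in; nothing more can be done
None
```

The black block is in the black-stained well, bedded down, and the job is handed in at about 8 s on the clock; no verdict was reported. I pushed the block across the mixing area with two slightly parted fingertips until it dropped in. I then backed off, closed the fingers, pressed it from above at about 8 N by the wrist reading, and moved clear.

**Block position:** the last pictures put it about 1.5 mm (scene) and 2.3 mm (top) from my estimate of the well's centre. The two views differ by about 1 mm, within the 2 mm calibration. It looks flat and level with its neighbours, and the fingertips met its top at z = 20.2 mm; 20 mm is expected when it is seated.

**Everything else:** the red, yellow and green blocks moved less than 0.1 pixel, and the blue-stained well is still empty. I saw no change in the other things on the table. In the last top view the arm hid the water cup and part of the palette knife, so I did not check those two directly.

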